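# Uncover the wax warmer with the lid lifter

### The job

The lid of the wax warmer is hot: take the lid lifter from its rack, hook both tines under the lid's loop and, keeping the lid level, carry it on the lifter to the cork-topped stand and set it down gently in the middle. The stand's height is set differently each time, so feel for it. Then unhook the lifter and hang it upright back in the rack's fork; never touch the lid with the hand, and leave the other things on the table where they are.

Things in the scene. Friction and masses are not known exactly. Their poses are not given: they have to be found in the camera images.
- lifter: Lid lifter, 168 mm long, 0.22 kg, hanging upright by its collar in the rack's fork. Origin on the stem axis at the collar's underside; z up. Above it: steel collar 36x36x6 mm, square wooden handle 26x26 mm from z = 6 to 68 mm (grip its flat sides). Below: 9 mm round stem to z = -22 mm, cranked back to x = -24 mm at z = -46 mm, then down to the two-tined hook, open to +x.
- hook (a point): On the lifter's axis, 92 mm below its origin, level with the bearing face of the tines. Two 8 mm round tines at y = +9 and -9 mm run from x = -24 mm towards +x: level from x = -14 to 8 mm, underside 8 mm below this point, then turned up to tips at x = 20 mm (24 over the round end), tip tops 12 mm above this point. At x = -24 mm a cross bar joins them 30 mm above.
- lid: Round steel lid, 112 mm wide, 0.2 to 0.42 kg, balanced about its centre, lying on the warmer's pot. Origin on its axis at the underside of the flange (the level of the pot's rim); z up. A lip 88 mm wide goes 7 mm lower, into the pot; flange and low dome reach z = 10 mm.
- loop (a point): Middle of the underside of the lid's loop, 48 mm above the lid's origin. The loop is rigid 7 mm round bar in the lid's y-z plane: legs at y = +30 and -30 mm, flat top bar along y. The opening under it is 38 mm high and 53 mm wide; tines pass through it along the lid's x (axes as the lid's).
- warmer: Electric wax warmer, fixed: round grey body 160 mm wide, 56 mm high, a dial on its front, in it an open aluminium pot 96 mm wide inside with its rim 88 mm above the table. Origin at the centre of its underside. Warmer and stand may have changed sides.
- stand: Stand for the lid, fixed: foot 124 mm wide, column, flat round top 116 mm wide with a cork face 104 mm wide. Origin at the centre of the foot's underside. The cork face is level and centred over it; its height is set anew each time, 45 to 90 mm above the table, and does not show in this pose; it is stiff and does not yield to gentle pressing.
- rack: Wooden lifter rack, fixed: foot 130x100x12 mm, post 36 mm wide at x = 45 to 65 mm, and a fork of two level steel bars from the post towards -x (the slot is open to -x). Origin on the table under the place where the lifter's stem hangs.
- fork (a point): Where the lifter's origin belongs: 125 mm above the rack's origin, level with the upper faces of the fork's bars. Bars 9 mm wide, 8 mm thick, 18 mm apart, running along the rack's x from x = -24 mm to the post; their ends have nibs 5 mm high. With the collar raised 8 to 18 mm the lifter slides out along the rack's -x and in along +x.
- tin_a: round salve tin, 53 mm wide, 22 mm high, bystander on the table; origin at the centre of its underside
- tin_b: second round salve tin, 53 mm wide, 22 mm high, bystander; origin at the centre of its underside
- jar: glass candle jar with black cap, 57 mm wide, 87 mm high, bystander; origin at the centre of its underside
- bell: counter bell, 71 mm wide, 62 mm high, bystander; origin at the centre of its underside
- rose: upright crystal point, 31x27x70 mm, bystander; origin at the centre of its underside
- deck: flat card box, 101x71x22 mm, bystander; origin at the centre of its underside
There are look-alikes about, which are no part of the job. What is shaped like the lifter but pink is not meant.

How it is judged:
By the outcome, as a careful person would: the job done as asked, in the order asked, and still so for the second after the job is handed in, with the robot touching nothing.
It also fails if it takes over 69 s, if anything falls off the work surface, if the arm or the gripper's body presses on something with over 40 N, if the wrist force passes 120 N, or if a joint passes its speed limit or range.

### The arm

A 7-joint arm with a two-finger parallel gripper is mounted at the origin on a cart in front of the work surface, level with it; the furniture and walls round the work are solid. World frame = base frame: x ahead of the robot, y to its left, z up, the work surface at z = 0. Lengths are in mm, angles in degrees, forces in N, time in s.
With the tool pointing down it reaches from about 425 to 875 mm from the base axis. Payload 4.7 kg.
Tool frame: the origin (TCP) lies on the front face of the gripper's body, between the roots of the fingers; the fingertips stand 73 mm ahead of it and the grasp point (between the pads) lies 54 mm ahead of it (nose_length is the distance from the TCP to the fingertips, in mm); z points along the fingers, y is the line along which they close (so a half turn about z gives the same grasp; the last joint's range is limited). The gripper opens to 85 mm and grips with 20 to 120 N. Pads are 22 mm wide; open, the fingers measure 114 mm over their backs; the gripper's body (76 mm by 85 mm) begins 54 mm behind the grasp point. The pads swing forward as they close: fully open they stand 13 mm farther back than shut.
Start: joints at [66.125, 18.392, -4.016, 83.108, 1.295, 78.541, -3.26], TCP at [271.422, -590.633, 303.949] pointing down, gripper open.
Joint ranges: [-163.93, 163.93], [-17.29, 119.83], [-79.2, 71.16], [3.27, 140.29], [-89.18, 269.18], [5.43, 117.66], [-154.24, 154.24]. Speed limits (degrees/s): [147.25, 147.25, 180, 180, 180, 180, 180].

### API

Orientations are given as [roll, pitch, yaw] about the fixed x, y, z axes, in that order (R = Rz(yaw) Ry(pitch) Rx(roll)).
In Python, from bench import * gives the robot as it stands. The module is installed in compiled form; this text tells all that it offers.
- The arm moves only by the shell command python3 -m creep 'ROWS'. ROWS is text: rows parted by semicolons, each of 5 numbers parted by spaces: the shift along the world's x, y, z in units of 25 mm (1.0 is 25 mm), then the turn about the world's z in units of 8 degrees (1.0 is 8 degrees), then the finger opening in mm, from 0 to 85.4. A call has 1 to 20 rows; each row shifts and turns the commanded pose from where the row before left it; what a row does not reach is not made up. A row lasts 1/10 s, in which the tool goes at most 50 mm and 8.59 degrees, less where a joint would pass 70% of its speed; a pose out of reach is approached as far as the arm can. A call is refused whole if a number of a shift passes 1 or a number of a turn 1, either way. A call with a gripper value outside its range is refused whole. The fingers move at their own pace and stop on an object; the grip force is fixed at half the most. Time passes only in rows, so rows that do not move let the fingers close. It gives the time, the measured TCP pose, the force, the opening and the grip force at its end, in the units of the state.
- state(): the state, without advancing time (a new reading comes with each control period).
- get_image(name): name is "side" or "top"; returns the picture (480x640x3 uint8, red, green, blue); there is no depth.
- camera_params(name): a dict with "fov_y" (degrees; the focal length in pixels is half the picture's height over the tangent of half this angle, whatever the lens; pixels are square), "cx", "cy" (the principal point, pixels), "distortion" ([k1, k2, p1, p2, k3] as OpenCV has them; the pictures are not rectified), "view" (4x4, takes a point from world to camera coordinates). Camera axes: x right, y up, looking along -z (the intrinsics and any distortion apply to the point x, -y, -z); pixel columns grow to the right and rows downward; lengths in mm; the calibration is good to about 2 mm. A picture is of the moment at which its call begins. camera_params takes no time and is no camera call.
- sign_off(): hands the job in; it is judged then, once.
The state is a dict: "t": time; "joint_pos": joint angles; "qvel": joint speeds; "tau": joint torques, N m; "tool_pos": TCP position; "eef_rot": TCP orientation; "wrist_force": force on the tool from outside, world axes, zero at the start; "wrist_torque": the same for the moment, N m; "gripper_width": finger opening in mm; "gripper_force": force on a finger pad.
Only numpy, scipy, OpenCV 4.12 (cv2) and the standard library are available. Lean on these libraries where they do the work, as an engineer would, in place of code of your own. Each camera call takes 0.05 s, during which the arm holds its last target. There are 200 camera calls.

## Working session

There is one attempt and no reset: what is moved stays moved. The work goes in short steps, Python scripts to look and compute and a shell command to move; the robot and the scene stay as the last step left them, time stands still between calls to the robot, and variables do not carry over. Pictures are saved under pics/ and viewed, at most 10 in all, crops included, and the job is handed in when it is done.

```bash
mkdir -p pics; python3 - <<'E'
from bench import *
import cv2
for n in("top","side"):
    cv2.imwrite(f"pics/{n}0.png",cv2.cvtColor(get_image(n),cv2.COLOR_RGB2BGR)); print(camera_params(n))
print(state())
E
```

```text
{'fov_y': 50.05285682997138, 'cx': 329.05728515790275, 'cy': 243.9297414404768, 'distortion': array([-0.0131163,  0.       ,  0.       ,  0.       ,  0.       ]), 'view': array([[ 1.84253559e-02, -9.99779834e-01,  1.00394223e-02,
        -1.13441725e+01],
       [ 9.97829472e-01,  1.90224721e-02,  6.30435621e-02,
        -5.34473725e+02],
       [-6.32206567e-02,  8.85603139e-03,  9.97960279e-01,
        -1.30575253e+03],
       [ 0.00000000e+00,  0.00000000e+00,  0.00000000e+00,
         1.00000000e+00]])}
{'fov_y': 47.95626785255412, 'cx': 310.1384088980221, 'cy': 236.52878394808894, 'distortion': array([-0.02013599,  0.        ,  0.        ,  0.        ,  0.        ]), 'view': array([[-9.87479255e-01, -1.57742196e-01, -1.45602354e-03,
         5.13461374e+02],
       [ 5.54614752e-02, -3.55804606e-01,  9.32913237e-01,
        -1.22754515e+02],
       [-1.47677842e-01,  9.21151715e-01,  3.60098282e-01,
        -1.20710992e+03],
       [ 0.00000000e+00,  0.00000000e+00,  0.00000000e+00,
         1.00000000e+00]])}
{'t': 0.1, 'joint_pos': array([66.12455178, 18.43572484, -4.01873409, 83.16823707,  1.29383637,
       78.54168913, -3.26060569]), 'qvel': array([-0.07243816, -0.24054951,  0.0093617 , -0.10957469, -0.05398191,
       -0.00468076,  0.00379114]), 'tau': array([ 1.18970136e-03, -4.94877613e+01, -3.82878715e-01, -3.15207875e+01,
        1.32700126e-02,  7.43829820e-03,  4.19177252e-05]), 'tool_pos': array([ 271.287665  , -590.28118671,  302.92001029]), 'eef_rot': array([-1.79899532e+02,  3.36312044e-03,  2.46872543e+01]), 'wrist_force': array([0.63638631, 0.89168947, 0.03919035]), 'wrist_torque': array([-0.01648905, -0.02106735, -0.02608147]), 'gripper_force': 0.0, 'gripper_width': 85.14150455460324}
```

View pics/top0.png

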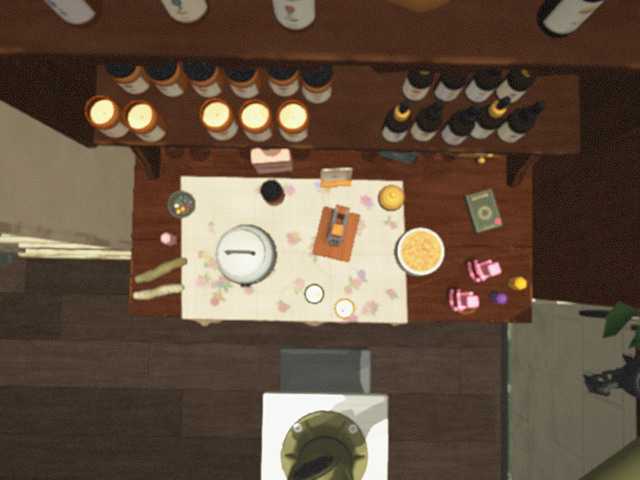

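View pics/side0.png

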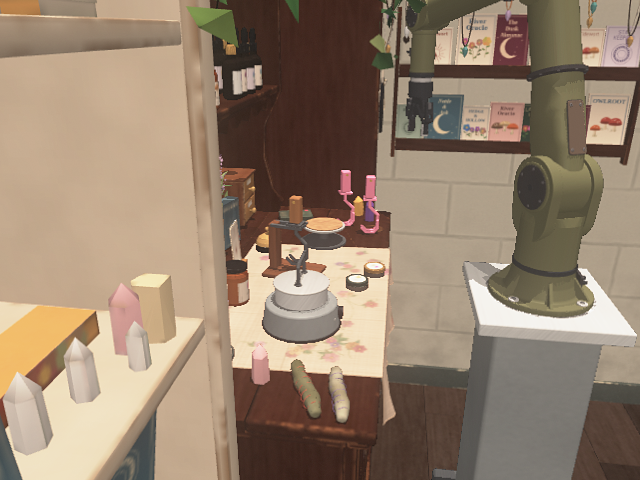

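Top view: rack with the wooden-handled lifter at (338,232), warmer with lid at (246,254), and stand with cork at (420,251). Lifter-like candidates are the wooden-handled one at (338,230) and the pink ones at (485,270) and (465,300). The wooden one hangs in the rack's fork, so it is the one meant. I'll confirm it in an enlarged crop.

```bash
cat > h.py <<'E'
from bench import *
import cv2, numpy as np
def K(n):
    p=camera_params(n); f=240/np.tan(np.radians(p["fov_y"]/2))
    return np.array([[f,0,p["cx"]],[0,f,p["cy"]],[0,0,1]]),np.array(p["distortion"]),np.array(p["view"])
def ray(n,uv):
    k,d,V=K(n); x=cv2.undistortPoints(np.array([[uv]],float),k,d)[0,0]
    R=V[:3,:3]; o=-R.T@V[:3,3]; return o,R.T@np.array([x[0],-x[1],-1])
def onz(n,uv,z):
    o,r=ray(n,uv); return o+r*(z-o[2])/r[2]
def proj(n,P):
    k,d,V=K(n); q=(V[:3,:3]@np.atleast_2d(P).T).T+V[:3,3]; q=q*[1,-1,-1]
    return cv2.projectPoints(q,np.zeros(3),np.zeros(3),k,d)[0][:,0]
def grab(n): return cv2.cvtColor(get_image(n),cv2.COLOR_RGB2BGR)
E
python3 - <<'E'
from h import *
t=cv2.imread("pics/top0.png"); s=cv2.imread("pics/side0.png")
c=lambda im,x,y,w,h,W,H:cv2.resize(im[y:y+h,x:x+w],(W,H),interpolation=cv2.INTER_CUBIC)
a=np.hstack([c(t,208,210,80,80,400,400),c(t,303,195,80,80,400,400)])
cv2.imwrite("pics/c1.png",a)
cv2.imwrite("pics/c2.png",c(s,225,180,160,120,800,600))
E
```

```text
(no output)
```

View pics/c1.png

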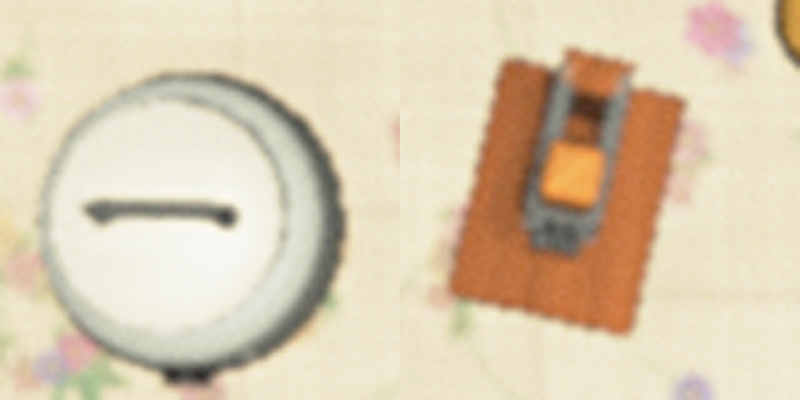

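View pics/c2.png

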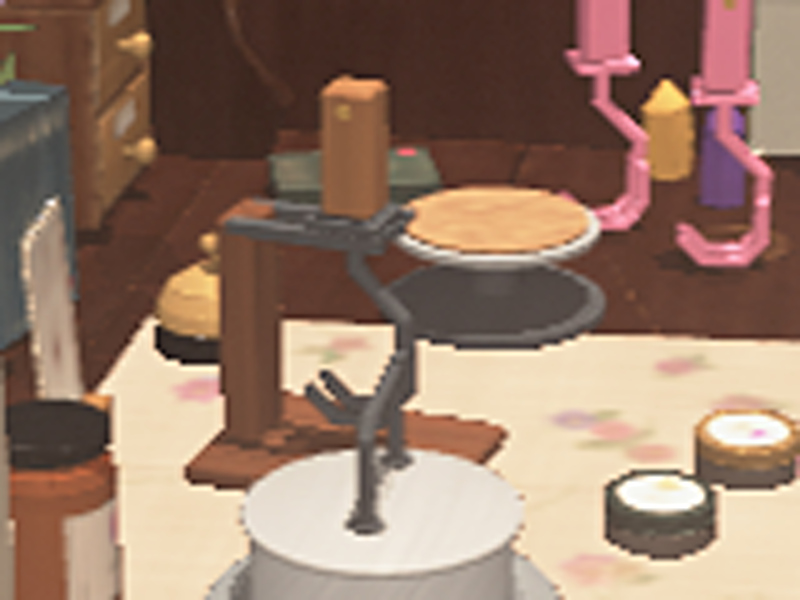

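Confirmed: the wooden-handled lifter hangs by its collar in the fork, tines towards the post, and the pink ones are look-alikes. The loop bar lies along world y, at about (227,252) to (254,253) in the full top image. Now I'll measure with masks.

```bash
cat > m.py <<'E'
from h import *
t=cv2.imread("pics/top0.png"); s=cv2.imread("pics/side0.png")
def comp(im,lo,hi,roi,close=0):
    x,y,w,h=roi; m=cv2.inRange(cv2.cvtColor(im,cv2.COLOR_BGR2HSV),lo,hi)
    k=np.zeros_like(m); k[y:y+h,x:x+w]=m[y:y+h,x:x+w]
    if close: k=cv2.morphologyEx(k,cv2.MORPH_CLOSE,np.ones((close,close)))
    cs=cv2.findContours(k,cv2.RETR_EXTERNAL,cv2.CHAIN_APPROX_NONE)[0]
    return max(cs,key=cv2.contourArea)
# lifter handle top: bright orange
c=comp(t,(8,120,200),(25,255,255),(325,215,30,30)); r=cv2.minAreaRect(c)
print("handle",r,onz("top",r[0],193))
# rack foot
c=comp(t,(0,100,60),(25,255,255),(305,195,65,75),5)
q=cv2.boxPoints(cv2.minAreaRect(c)); P=np.array([onz("top",p,12) for p in q]);print("foot",P.round(1).tolist())
for i in range(4): 
    e=P[(i+1)%4]-P[i]; print(np.linalg.norm(e).round(1),np.degrees(np.arctan2(e[1],e[0])).round(1))
# loop bar: dark inside lid
g=cv2.cvtColor(t,cv2.COLOR_BGR2GRAY); m=np.zeros_like(g); m[244:262,221:260]=(g[244:262,221:260]<130)*255
c=max(cv2.findContours(m,cv2.RETR_EXTERNAL,cv2.CHAIN_APPROX_NONE)[0],key=cv2.contourArea); r=cv2.minAreaRect(c);print("loop",r)
P=np.array([onz("top",p,139.5) for p in cv2.boxPoints(r)]);print(P.round(1).tolist(),P.mean(0))
# cork
ct=comp(t,(8,70,120),(28,255,255),(392,225,60,55),3); cs=comp(s,(5,60,120),(25,255,255),(303,214,44,22),3)
et=cv2.fitEllipse(ct); es=cv2.fitEllipse(cs);print("cork",et,es)
o1,d1=ray("top",et[0]);o2,d2=ray("side",es[0])
A=np.c_[d1,-d2];x=np.linalg.lstsq(A,o2-o1,rcond=None)[0];print(o1+d1*x[0],o2+d2*x[1])
# lid dome/flange
cl=comp(t,(0,0,225),(180,70,255),(208,215,62,75),5)
print("lid",cv2.fitEllipse(cl),onz("top",cv2.fitEllipse(cl)[0],98))
E
python3 m.py
```

```text
handle ((337.41180419921875, 229.35296630859375), (10.6715669631958, 10.6715669631958), 14.03624439239502) [556.41992795 -17.82357863 193.        ]
foot [[510.0, 42.6, 12.0], [644.5, 13.9, 12.0], [623.9, -81.4, 12.0], [489.6, -52.0, 12.0]]
137.6 -12.1
97.5 -102.2
137.5 167.7
96.8 77.8
loop ((239.9912109375, 252.21963500976562), (28.057567596435547, 2.5979228019714355), 2.2906100749969482)
[[501.2, 239.4, 139.5], [507.2, 239.4, 139.5], [505.9, 174.1, 139.5], [499.8, 174.2, 139.5]] [503.53557699 206.77304932 139.5       ]
cork ((420.5626220703125, 250.75987243652344), (39.35626220703125, 39.93062210083008), 145.1320343017578) ((323.9670715332031, 224.0531005859375), (14.471932411193848, 37.578086853027344), 91.7015380859375)
[ 519.73438417 -231.32963138   49.17128851] [ 518.48653847 -231.48107979   49.13308416]
lid ((235.05064392089844, 248.4442901611328), (64.6369857788086, 77.76068878173828), 21.41570281982422) [514.23634837 225.74201545  98.        ]
```

```bash
python3 -m creep '0.5 1 0 -0.23 85;0.5 1 0 -0.23 85;0.5 1 0 -0.23 85;0.5 1 0 -0.23 85;0.5 1 0 -0.23 85;0.5 1 0 -0.23 85;0.5 1 0 -0.23 85;0.5 1 0 -0.23 85;0.5 1 0 -0.23 85;0.5 1 0 -0.23 85;0.5 1 0 -0.23 85;0.5 1 0 -0.23 85;0.5 1 0 -0.23 85;0.5 1 0 -0.23 85;0.5 1 0 -0.23 85;0.5 1 0 -0.23 85;0.5 1 0 -0.23 85;0.5 1 0 -0.23 85;0.5 1 0 -0.23 85;0.5 1 0 -0.23 85'
```

```text
t: 2.1
tool_pos: [521.5, -89.6, 303.6]
eef_rot: [180.0, 0.0, -12.2]
wrist_force: [0.2, 0.1, 0.1]
gripper_width: 84.9
gripper_force: 0.0
```

```bash
python3 -m creep '0.47 0.96 0 0 85;0.47 0.96 0 0 85;0.46 0.95 0 0 85;0 0 -0.7 0 85;0 0 -0.7 0 85;0 0 -0.7 0 85;0 0 -0.7 0 85;0 0 -0.66 0 85;0 0 0 0 85'; python3 - <<'E'
from h import *
a=grab("top");b=grab("side");cv2.imwrite("pics/s1.png",b)
print(proj("side",[556.4,-17.8,163]))
cv2.imwrite("pics/c3.png",cv2.resize(b[120:280,225:425],(800,640))[:600])
E
```

```text
t: 3.0
tool_pos: [554.7, -19.0, 214.7]
eef_rot: [180.0, 0.3, -12.1]
wrist_force: [-0.3, -0.9, 0.1]
gripper_width: 85.2
gripper_force: 0.0
[[295.68562275 207.75335782]]
```

View pics/c3.png

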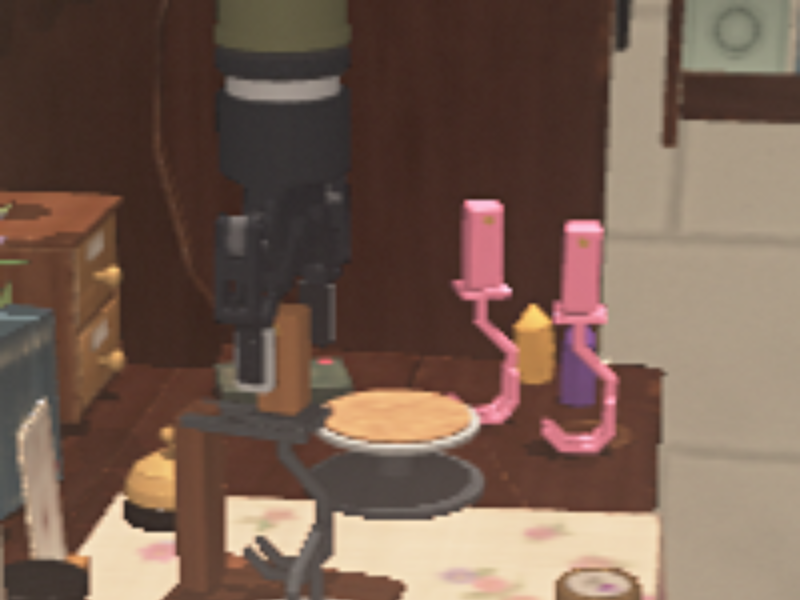

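The fingers straddle the wooden handle at crop (290,350), one on each side of it. Closing now.

```bash
python3 -m creep '0 0 0 0 26;0 0 0 0 20;0 0 0 0 15;0 0 0 0 15;0 0 0 0 15;0 0 0 0 15;0 0 0 0 15'
```

```text
t: 3.8
tool_pos: [556.7, -18.7, 218.0]
eef_rot: [-180.0, -0.0, -12.1]
wrist_force: [0.6, 0.5, 4.1]
gripper_width: 25.4
gripper_force: 59.2
```

```bash
python3 -m creep '0 0 0.26 0 15;0 0 0.26 0 15;0 0 0 0 15;-0.2 0.043 0 0 15;-0.4 0.086 0 0 15;-0.5 0.108 0 0 15;-0.5 0.108 0 0 15;-0.5 0.108 0 0 15;-0.5 0.108 0 0 15;-0.5 0.108 0 0 15;0 0 0 0 15'
```

```text
t: 4.9
tool_pos: [477.2, -1.8, 230.5]
eef_rot: [179.9, 0.0, -12.1]
wrist_force: [0.8, -0.0, -2.2]
gripper_width: 25.5
gripper_force: 59.1
```

```bash
python3 -m creep '0 0 0.6 0 15;0 0 0.9 0 15;0 0 0.9 0.3 15;-0.2 0.7 0.3 0.35 15;-0.2 0.9 0 0.35 15;-0.2 0.9 0 0.37 15;-0.2 0.9 0 0 15;-0.2 0.9 0 0 15;-0.2 0.9 0 0 15;-0.2 0.9 0 0 15;-0.2 0.9 0 0 15;-0.1 0.8 0 0 15;0 0.5 0 0 15;0 0 0 0 15'; python3 - <<'E'
from h import *
b=grab("side");t=grab("top");cv2.imwrite("pics/s2.png",b);cv2.imwrite("pics/t2.png",t)
x,y=proj("side",[470,207,150])[0].astype(int); print(x,y, state()["wrist_force"],state()["tool_pos"])
u=lambda im,x,y:cv2.resize(im[max(y-60,0):max(y-60,0)+120,x-40:x+40],(400,600),interpolation=cv2.INTER_CUBIC)
cv2.imwrite("pics/c4.png",np.hstack([u(b,x,y),u(t,240,245)]))
E
```

```text
t: 6.3
tool_pos: [434.2, 209.1, 296.9]
eef_rot: [-180.0, 0.1, -0.7]
wrist_force: [-1.1, -0.1, -2.6]
gripper_width: 25.4
gripper_force: 59.4
318 252 [ 0.25230256 -0.59728841 -2.10816802] [435.33028766 206.02989644 297.00775897]
```

View pics/c4.png

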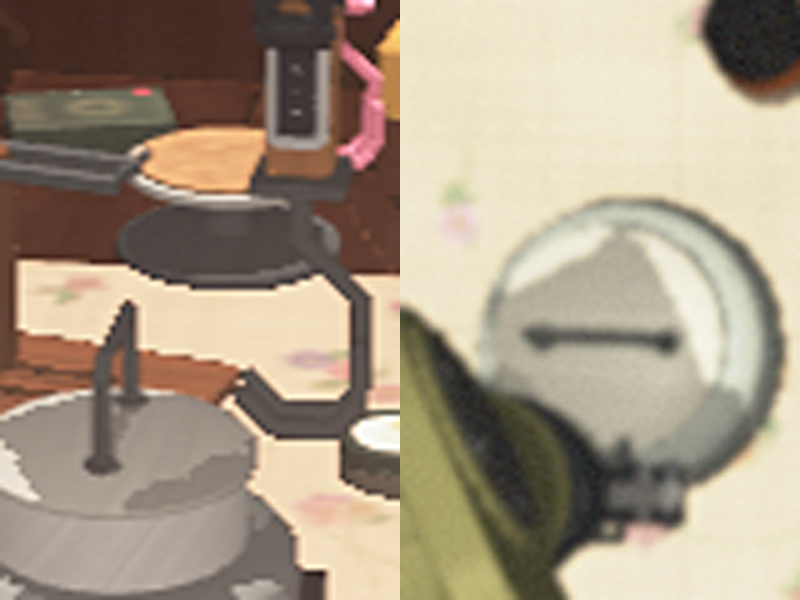

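Left crop: hook at about (300,400), in front of the loop at (115,390), with the tines pointing at the opening. Right crop: loop bar from (540,335) to (670,340), with a tine tip showing near (622,440). Checking lateral alignment numerically.

```bash
python3 - <<'E'
from h import *
p=state()["tool_pos"];print(p)
for nm,P in dict(tipL=[p[0]+20,p[1]+9,p[2]-177],tipR=[p[0]+20,p[1]-9,p[2]-177],loop=[503.5,206.8,139.5],legL=[503,236.8,120],legR=[503,176.8,120]).items():
    a=proj("top",P)[0];b=proj("side",P)[0]
    print(nm,((a-[200,185])*5+[400,0]).round(),((b-[318-40,252-60])*5).round())
E
```

```text
[435.33028766 206.02989644 297.00775897]
tipL [586. 440.] [238. 385.]
tipR [624. 440.] [244. 366.]
loop [600. 336.] [118. 322.]
legL [543. 338.] [106. 400.]
legR [670. 340.] [132. 338.]
```

```bash
python3 -m creep '0.3 0 0 0 15;0.5 0 0 0 15;0.5 0 0 0 15;0.5 0 0 0 15;0.5 0 0 0 15;0.3 0 0 0 15;0.2 0 0 0 15;0 0 0 0 15;0 0 0.4 0 15;0 0 0.3 0 15;0 0 0 0 15'
```

```text
t: 7.5
tool_pos: [506.8, 205.9, 317.5]
eef_rot: [-180.0, -0.2, -1.1]
wrist_force: [0.2, 0.3, -2.8]
gripper_width: 25.3
gripper_force: 59.3
```

```bash
python3 -m creep '0 0 0.1 0 15;0 0 0.1 0 15;0 0 0.1 0 15;0 0 0.1 0 15;0 0 0.1 0 15;0 0 0 0 15;0 0 0 0 15'; python3 - <<'E'
from h import *
b=grab("side");t=grab("top")
x,y=312,250
cv2.imwrite("pics/c5.png",np.hstack([cv2.resize(im[y-60:y+60,x-40:x+40],(400,600),interpolation=cv2.INTER_CUBIC) for im,x,y in((b,305,255),(t,240,245))]))
E
```

```text
t: 8.2
tool_pos: [506.4, 205.3, 327.8]
eef_rot: [180.0, 0.0, -1.2]
wrist_force: [0.6, 0.3, -5.7]
gripper_width: 25.4
gripper_force: 59.1
```

View pics/c5.png

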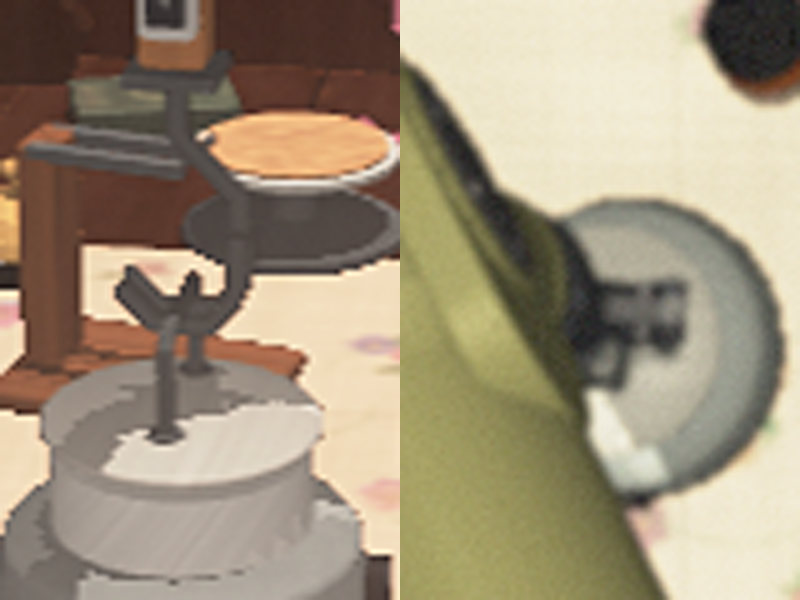

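The side crop shows both tines under the loop bar near (170,315), and the load reads about 3.5 N above the lifter's own weight. Lifting and carrying it high over the fork.

```bash
python3 -m creep '0 0 0.1 0 15;0 0 0.15 0 15;0 0 0.2 0 15;0 0 0.25 0 15;0 0 0.3 0 15;0 0 0.3 0 15;0 0 0.3 0 15;0 0 0.3 0 15;0 0 0.3 0 15;0 0 0.3 0 15;0 0 0.3 0 15;0 -0.05 0.2 0 15;0 -0.1 0.1 0 15;0 -0.15 0 0 15;0 -0.2 0 0 15;0 -0.25 0 0 15;0 -0.3 0 0 15;0 -0.35 0 0 15;0 -0.4 0 0 15;0 -0.45 0 0 15'
python3 -m creep '0 -0.5 0 0 15;0 -0.5 0 0 15;0 -0.5 0 0 15;0 -0.5 0 0 15;0 -0.5 0 0 15;0 -0.5 0 0 15;0 -0.5 0 0 15;0 -0.5 0 0 15;0 -0.5 0 0 15;0 -0.5 0 0 15;0.02 -0.5 0 0 15;0.05 -0.5 0 0 15;0.05 -0.5 0 0 15;0.05 -0.5 0 0 15;0.05 -0.5 0 0 15;0.05 -0.5 0 0 15;0.05 -0.5 0 0 15;0.05 -0.5 0 0 15;0.05 -0.5 0 0 15;0.05 -0.5 0 0 15'
```

```text
t: 10.3
tool_pos: [506.4, 148.1, 405.5]
eef_rot: [180.0, 0.0, -1.2]
wrist_force: [0.0, -0.3, -5.0]
gripper_width: 25.1
gripper_force: 59.1
t: 12.3
tool_pos: [518.3, -102.0, 405.4]
eef_rot: [180.0, 0.0, -1.2]
wrist_force: [-0.7, 0.1, -6.0]
gripper_width: 25.0
gripper_force: 59.1
```

```bash
python3 -m creep '0.05 -0.5 0 0 15;0.05 -0.5 0 0 15;0.05 -0.5 0 0 15;0 -0.5 0 0 15;0 -0.5 0 0 15;0 -0.45 0 0 15;0 -0.4 0 0 15;0 -0.35 0 0 15;0 -0.35 0 0 15;0 -0.3 0 0 15;0 -0.3 0 0 15;0 -0.25 0 0 15;0 -0.2 0 0 15;0 -0.15 -0.1 0 15;0 -0.15 -0.2 0 15;0 -0.1 -0.3 0 15;0 -0.1 -0.3 0 15;0 -0.05 -0.3 0 15;0 -0.05 -0.3 0 15;0 0 -0.3 0 15'
python3 -m creep '0 0 -0.3 0 15;0 0 -0.3 0 15;0 0 -0.2 0 15;0 0 -0.1 0 15;0 0 0 0 15;0 0 0 0 15;0 0 0 0 15;0 0 0 0 15'
python3 - <<'E'
from h import *
p=state()["tool_pos"];print(p,state()["wrist_force"])
b=grab("side");t=grab("top");cv2.imwrite("pics/s6.png",b);cv2.imwrite("pics/t6.png",t)
cv2.imwrite("pics/c6.png",np.hstack([cv2.resize(im[y-60:y+60,x-40:x+40],(400,600),interpolation=cv2.INTER_CUBIC) for im,x,y in((b,325,205),(t,420,250))]))
Q=lambda P:print(((proj("side",P)[0]-[285,145])*5).round(),((proj("top",P)[0]-[380,190])*5+[400,0]).round())
h=p[2]-185; lx,ly=p[0]-2.9,p[1]+1.3
Q([lx,ly,h]); Q([lx,ly,h-38]); Q([lx-56,ly,h-48]);Q([lx+56,ly,h-48]);Q([lx,ly-56,h-45])
E
```

```text
t: 14.3
tool_pos: [521.8, -243.5, 359.6]
eef_rot: [-180.0, 0.0, -1.2]
wrist_force: [-0.1, -0.1, -5.9]
gripper_width: 25.3
gripper_force: 59.1
t: 15.1
tool_pos: [522.0, -243.5, 338.3]
eef_rot: [180.0, -0.0, -1.2]
wrist_force: [0.1, 0.3, -4.4]
gripper_width: 25.3
gripper_force: 59.1
[ 522.04461376 -243.47035251  338.31549289] [ 0.0726434   0.29946652 -4.42837617]
[198. 206.] [668. 294.]
[197. 274.] [651. 299.]
[300. 296.] [646. 416.]
[ 96. 287.] [648. 184.]
[210. 257.] [765. 302.]
```

View pics/c6.png

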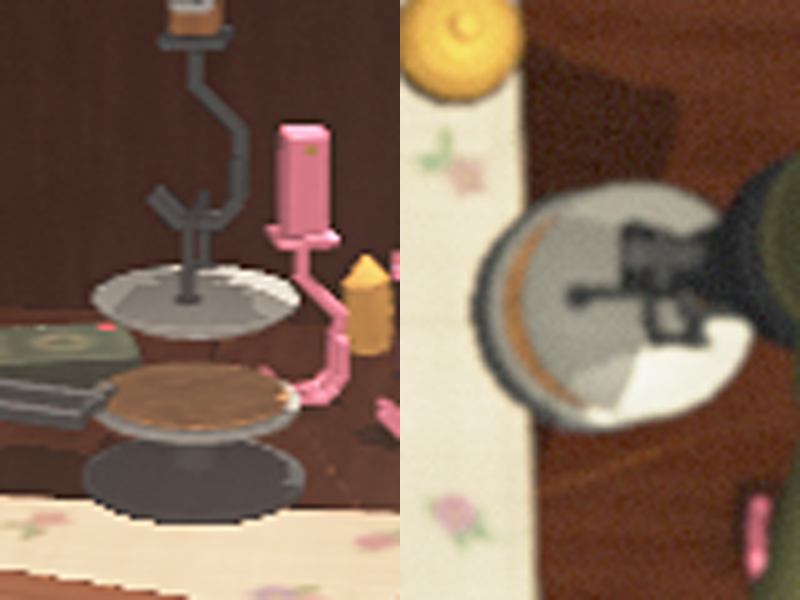

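The side crop shows the lid hanging level with its edges at (92..300, 300), as predicted, about 50 mm above the cork. It is about 11 mm past the stand in y, so I'll correct that and go down in feeling steps.

```bash
python3 -m creep '0 0.05 0 0 15;0 0.1 0 0 15;0 0.13 0 0 15;0 0.1 -0.1 0 15;0 0.05 -0.15 0 15;0 0 -0.2 0 15;0 0 -0.2 0 15;0 0 -0.2 0 15;0 0 -0.2 0 15;0 0 -0.15 0 15;0 0 -0.1 0 15;0 0 -0.05 0 15;0 0 0 0 15;0 0 0 0 15;0 0 0 0 15'; python3 -m creep '0 0 -0.04 0 15;0 0 -0.04 0 15;0 0 -0.04 0 15;0 0 -0.04 0 15;0 0 -0.04 0 15;0 0 0 0 15'
```

```text
t: 16.7
tool_pos: [522.0, -232.7, 304.4]
eef_rot: [180.0, -0.0, -1.2]
wrist_force: [-0.3, 0.6, -4.7]
gripper_width: 25.2
gripper_force: 59.1
t: 17.3
tool_pos: [521.8, -232.6, 299.0]
eef_rot: [-180.0, 0.0, -1.2]
wrist_force: [0.4, 1.1, -5.3]
gripper_width: 25.3
gripper_force: 59.1
```

```bash
python3 -m creep '0 0 -0.04 0 15;0 0 -0.04 0 15;0 0 -0.04 0 15;0 0 -0.04 0 15;0 0 0 0 15'; python3 -m creep '0 0 -0.04 0 15;0 0 -0.04 0 15;0 0 -0.04 0 15;0 0 0 0 15;0 0 0 0 15'; python3 -m creep '0 0 -0.04 0 15;0 0 -0.04 0 15;0 0 -0.04 0 15;0 0 0 0 15;0 0 0 0 15'
```

```text
t: 17.8
tool_pos: [521.9, -232.7, 295.3]
eef_rot: [180.0, -0.0, -1.2]
wrist_force: [1.0, 1.2, -4.8]
gripper_width: 25.4
gripper_force: 59.3
t: 18.3
tool_pos: [522.0, -232.7, 292.3]
eef_rot: [180.0, -0.0, -1.2]
wrist_force: [-0.4, -1.1, -1.3]
gripper_width: 25.6
gripper_force: 59.2
t: 18.8
tool_pos: [521.9, -232.6, 289.1]
eef_rot: [180.0, 0.0, -1.2]
wrist_force: [-0.6, -0.7, -1.5]
gripper_width: 25.5
gripper_force: 59.2
```

```bash
python3 -m creep '0 0 -0.1 0 15;0 0 -0.15 0 15;0 0 -0.15 0 15;0 0 -0.14 0 15;0 0 -0.1 0 15;0 0 0 0 15;0 0 0 0 15'; python3 -m creep '-0.1 0 0 0 15;-0.15 0 0 0 15;-0.15 0 0 0 15;0 0 0 0 15'
```

```text
t: 19.5
tool_pos: [521.9, -232.7, 273.2]
eef_rot: [180.0, 0.0, -1.2]
wrist_force: [-0.3, 0.1, -1.6]
gripper_width: 25.4
gripper_force: 59.2
t: 19.9
tool_pos: [511.3, -232.9, 273.3]
eef_rot: [180.0, 0.0, -1.2]
wrist_force: [-0.3, 0.8, -2.3]
gripper_width: 25.4
gripper_force: 59.3
```

```bash
python3 -m creep '-0.2 0 0 0 15;-0.2 0 0 0 15;-0.2 0 0 0 15;0 0 0 0 15'; python3 -m creep '-0.4 0.01 0 0 15;-0.5 0.01 0 0 15;-0.5 0.01 0 0 15;-0.5 0.01 0 0 15;-0.3 0 0 0 15;0 0 0 0 15'; python3 - <<'E'
from h import *
b=grab("side");t=grab("top")
cv2.imwrite("pics/c7.png",np.hstack([cv2.resize(im[y-60:y+60,x-40:x+40],(400,600),interpolation=cv2.INTER_CUBIC) for im,x,y in((b,325,205),(t,420,250))]))
Q=lambda P:print(((proj("side",P)[0]-[285,145])*5).round(),((proj("top",P)[0]-[380,190])*5+[400,0]).round())
z=53+7
for d in([-56,0,0],[56,0,0],[0,56,0],[0,-56,0],[0,30,51],[0,-30,51]): Q(np.array([519.1,-231.4,z])+d)
E
```

```text
t: 20.3
tool_pos: [496.1, -232.9, 273.2]
eef_rot: [180.0, 0.0, -1.2]
wrist_force: [0.7, -0.6, -3.0]
gripper_width: 25.6
gripper_force: 59.3
t: 20.9
tool_pos: [440.7, -232.0, 273.4]
eef_rot: [179.9, 0.0, -1.2]
wrist_force: [0.4, -0.4, -2.7]
gripper_width: 25.4
gripper_force: 59.4
[296. 382.] [606. 416.]
[ 93. 371.] [608. 192.]
[180. 411.] [495. 302.]
[207. 344.] [719. 306.]
[187. 304.] [565. 298.]
[202. 271.] [690. 300.]
```

View pics/c7.png

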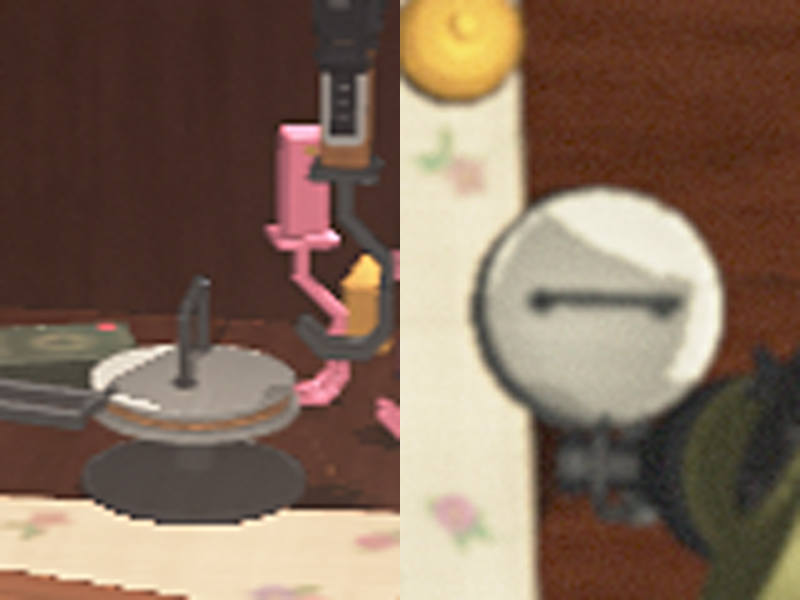

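The lid sits level and centred on the cork: its edges are at (92..298) in the side crop and (490..722) in the top crop, as predicted. The hook is clear. Returning to the rack.

```bash
python3 -m creep '0 0.2 0.1 0 15;0 0.5 0.1 0 15;0 0.8 0 -0.2 15;0 1 0 -0.3 15;0 1 0 -0.3 15;0 1 0 -0.3 15;0 1 0 -0.27 15;0 1 0 0 15;0 1 0 0 15;0 0.8 0 0 15;0.3 0.5 0 0 15;0.4 0.3 -0.3 0 15;0.4 0.1 -0.5 0 15;0.3 0 -0.5 0 15;0.1 0 -0.4 0 15;0 0 -0.2 0 15;0 0 0 0 15;0 0 0 0 15;0 0 0 0 15;0 0 0 0 15'; python3 -c "
from bench import *
s=state();print(s['tool_pos'],s['eef_rot'])"
```

```text
t: 23.0
tool_pos: [479.6, -1.7, 231.3]
eef_rot: [180.0, -0.1, -12.1]
wrist_force: [0.1, 0.3, -2.6]
gripper_width: 25.5
gripper_force: 59.3
[479.59087555  -1.74557091 231.28193385] [ 1.79985950e+02 -6.11153598e-02 -1.21347828e+01]
```

```bash
python3 -m creep '0.2 -0.044 0 0 15;0.3 -0.067 0 0 15;0.4 -0.089 0 0 15;0.4 -0.089 0 0 15;0.4 -0.089 0 0 15;0 0 0 0 15'; python3 -m creep '0.4 -0.089 0 0 15;0.4 -0.089 0 0 15;0.3 -0.067 0 0 15;0.2 -0.044 0 0 15;0.07 -0.016 0 0 15;0 0 0 0 15;0 0 0 0 15'; python3 -m creep '0 0 -0.1 0 15;0 0 -0.1 0 15;0 0 -0.1 0 15;0 0 -0.1 0 15;0 0 -0.04 0 15;0 0 0 0 15;0 0 0 0 15'
```

```text
t: 23.6
tool_pos: [523.4, -11.6, 230.5]
eef_rot: [-179.9, -0.0, -12.2]
wrist_force: [0.8, -0.9, -2.5]
gripper_width: 25.5
gripper_force: 59.5
t: 24.3
tool_pos: [555.9, -18.6, 230.6]
eef_rot: [180.0, 0.0, -12.1]
wrist_force: [0.4, -0.1, -1.2]
gripper_width: 25.6
gripper_force: 59.4
t: 25.0
tool_pos: [556.2, -18.7, 219.7]
eef_rot: [180.0, -0.0, -12.1]
wrist_force: [-0.1, 0.2, -2.5]
gripper_width: 25.2
gripper_force: 59.4
```

```bash
python3 -m creep '0 0 -0.04 0 15;0 0 -0.04 0 15;0 0 0 0 15;0 0 0 0 15'; python3 -m creep '0 0 -0.04 0 15;0 0 0 0 15;0 0 0 0 15'
```

```text
t: 25.4
tool_pos: [556.3, -18.7, 218.0]
eef_rot: [180.0, -0.0, -12.1]
wrist_force: [0.6, -0.5, 0.8]
gripper_width: 25.5
gripper_force: 59.5
t: 25.7
tool_pos: [556.3, -18.6, 218.0]
eef_rot: [180.0, -0.0, -12.1]
wrist_force: [-2.8, 0.2, 6.1]
gripper_width: 25.5
gripper_force: 60.5
```

```bash
python3 -m creep '0 0 0.02 0 15;0 0 0 0 26;0 0 0 0 30;0 0 0 0 40;0 0 0 0 55;0 0 0 0 70;0 0 0 0 85;0 0 0 0 85;0 0 0 0 85'; python3 -m creep '0 0 0.3 0 85;0 0 0.6 0 85;0 0 0.8 0 85;0 0 0.8 0 85;0 0 0.8 0 85;0 0 0.8 0 85;0 0 0.8 0 85;-0.5 -0.5 0 0 85;-1 -0.8 0 0 85;-1 -0.8 0 0 85;-1 -0.8 0 0 85;-1 -0.8 0 0 85;-0.5 -0.5 0 0 85;0 0 0 0 85;0 0 0 0 85;0 0 0 0 85'; python3 - <<'E'
from h import *
b=grab("side");t=grab("top")
cv2.imwrite("pics/c8.png",np.hstack([cv2.resize(b[170:290,225:345],(400,400),interpolation=cv2.INTER_CUBIC),cv2.resize(t[195:275,303:383],(400,400),interpolation=cv2.INTER_CUBIC)]))
m=cv2.inRange(cv2.cvtColor(t,cv2.COLOR_BGR2HSV),(8,120,200),(25,255,255));m[:215]=0;m[245:]=0;m[:,:325]=0;m[:,355:]=0
c=max(cv2.findContours(m,0,1)[0],key=cv2.contourArea);r=cv2.minAreaRect(c);print(r,onz("top",r[0],193))
E
```

```text
t: 26.6
tool_pos: [556.2, -18.7, 217.2]
eef_rot: [180.0, 0.0, -12.1]
wrist_force: [0.3, -0.4, 0.7]
gripper_width: 84.8
gripper_force: 0.0
t: 28.2
tool_pos: [432.0, -122.6, 340.4]
eef_rot: [-180.0, -0.1, -12.0]
wrist_force: [-0.1, -0.2, -1.3]
gripper_width: 85.1
gripper_force: 0.0
((337.7297058105469, 229.6216278076172), (10.850333213806152, 10.52153491973877), 9.462322235107422) [555.83126573 -18.54430401 193.        ]
```

View pics/c8.png

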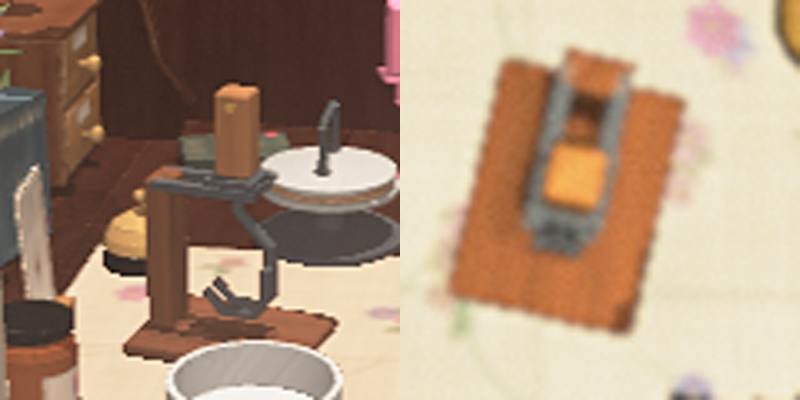

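The lifter hangs upright in the fork, with its handle at (237,130) in the left crop and (577,178) in the right, within 1 mm of where it started. The lid rests on the cork, and the robot is clear of everything.

```bash
python3 -c "
from bench import *
print(sign_off())"
```

```text
the job is handed in; nothing more can be done
None
```

The job is handed in at about 28 s: the lid sits level in the middle of the cork stand, and the lifter hangs upright back in the rack's fork.

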